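Stroke the lamp's curved touch dimmer up to bright

ROBOT

A 6-joint arm with a two-finger parallel gripper is mounted at the origin on the work surface. World frame = base frame: x ahead of the robot, y to its left, z up, the work surface at z = 0. Lengths are in m, angles in rad, forces in N, time in s.
With the tool pointing down it reaches from about 0.425 to 0.95 m from the base axis. Payload 3.5 kg.
Tool frame: the origin (TCP) lies on the centre line of the jaws, within the pads' length; the fingertips stand 25 mm ahead of it and the grasp point (between the pads) lies 6 mm ahead of it (ctrl.finger_overhang is the distance from the TCP to the fingertips, in m); z points along the fingers, y is the line along which they close (so a half turn about z gives the same grasp; the last joint's range is limited). The gripper opens to 85 mm and grips with 20 to 120 N. Pads are 22 mm wide; open, the fingers measure 114 mm over their backs; the gripper's body (76 mm by 85 mm) begins 54 mm behind the grasp point. The pads swing forward as they close: fully open they stand 13 mm farther back than shut.
Start: joints at [-1.405, 0.286, 1.577, -0, 1.279, -0.15], TCP at [0.21, -0.642, 0.256] pointing down, gripper open.
Joint ranges: [-2.77, 2.77], [-0.9, 2.22], [0.21, 2.48], [-1.53, 4.67], [0.24, 2.81], [-2.84, 2.84]. Speed limits (rad/s): [2.79, 2.79, 3.14, 3.14, 3.14, 3.14].

INTERFACE

Orientations are given as a unit quaternion [x, y, z, w].
In Python, from plant import get_state, imaging, job, ctrl gives the robot as it stands.
- The arm moves only by the tool jog_arm, never from a script. Its argument "increments" is a list of rows, each an object of numbers: "dx", "dy", "dz": the shift along the world's x, y, z each as a share of 12 cm, from -1 to 1; "ax", "ay", "az": the turn, a rotation vector about the world's x, y, z each as a share of pi/2 rad, from -1 to 1; "gripper": the gripper command: -1 is shut, 1 is fully open, values between are in proportion. A call has 1 to 10 rows; each row is the pose to reach, as a shift and turn from the pose commanded when the call began; what a row does not reach only later rows make up. A row lasts 1/10 s, in which the tool goes at most 50 mm and 8.59 degrees, less where a joint would pass 70% of its speed; a pose out of reach is approached as far as the arm can. A call with a number of a shift or a turn outside -1 to 1 is refused whole. A call with a gripper value outside its range is refused whole. The fingers move at their own pace and stop on an object; "force" is the grip in N (left out, the last holds). Time passes only in rows, so rows that repeat a pose let the fingers close. It gives the time, the measured TCP pose, the force, the opening and the grip force at its end, in the units of the state.
- get_state(): the state, without advancing time (a new reading comes with each control period).
- imaging.read_camera(name): name is "scene" or "top" or "wrist"; returns a dict with "frame" (384x512x3 uint8, blue, green, red), "depth" (384x512 float32, m along the optical axis (not along the pixel's ray), 0 where there is no reading), "camera_matrix" (3x3 intrinsics, pixels), "dist" ([k1, k2, p1, p2, k3] as OpenCV has them; the pictures are not rectified), "extrinsics" (4x4, takes a point from camera to world coordinates); the wrist camera has in their place "mount" (4x4, takes a point from camera to tool coordinates, whose origin is the TCP and whose axes are the flange's). Camera axes: x right, y up, looking along -z (the intrinsics and any distortion apply to the point x, -y, -z); pixel columns grow to the right and rows downward; lengths in m; the calibration is good to about 2 mm. A picture is of the moment at which its call begins: read the wrist's pose just before it.
- job.sign_off(): hands the job in; it is judged then, once.
The state is a dict: "time": time; "qpos": joint angles; "dq": joint speeds; "joint_efforts": joint torques, N m; "eef_pos": TCP position; "tcp_rot": TCP orientation; "contact_force": force on the tool from outside, world axes, zero at the start; "wrist_torque": the same for the moment, N m; "opening": opening from 0.0 (shut) to 1.0 (fully open); "finger_force": force on a finger pad.
Only numpy, scipy, OpenCV 4.12 (cv2) and the standard library are available. Lean on these libraries where they do the work, as an engineer would, in place of code of your own. Each camera call takes 0.05 s, during which the arm holds its last target. There are 200 camera calls.

TASK

Turn the desk lamp up to full on its touch dimmer: with the fingers shut together, touch the curved black bar lightly at the smallest yellow dot and stroke along the curve over every dot to the largest one, without lifting off on the way. Stop at the largest dot and finish there, with the fingertips still lightly pressing the bar, so that the lamp stores the level. Do not push the dimmer across the desk, do not lift it, do not press hard, and leave the things around it where they are.

Things in the scene. Friction and masses are not known exactly. Their poses are not given: they have to be found in the camera images.
- dimmer: loose white dimmer base on the desk, 1.1 kg, rubber feet, 100 mm (x) by 200 mm (y), 22 mm high, at any yaw; origin on its underside, 13 mm to +x of the plate's centre; z up. On it stands the curved black touch bar, 18 mm wide, top 40 mm above the desk. In this frame the dots lie on an arc of radius 100 mm about x -100, y 0: dot 1 at x -29, y +71 mm, dot 4 at 0, 0, dot 7 at x -29, y -71 mm
- touchbar (a joint): how far the whole touch bar is pressed down, in m: 0 at rest, 0.008 at its stop. It sinks level on springs wherever it is touched (about 0.6 N to start, 3 N at 4 mm, 5.5 N at the stop) and comes back up by itself; a stroke at 2 to 6 mm is a light touch, over 15 N is too hard
- dot1 (a point): centre of yellow dot 1 of 7 on the touch bar's flat top (4 mm across; the smallest, DIM end, where the stroke starts)
- dot2 (a point): centre of yellow dot 2 of 7 on the touch bar's flat top (6 mm across)
- dot3 (a point): centre of yellow dot 3 of 7 on the touch bar's flat top (8 mm across)
- dot4 (a point): centre of yellow dot 4 of 7 on the touch bar's flat top (10 mm across), the crown of the arc; dots are 15 degrees (26 mm) apart and the bar is 9 mm thick, its top 18 mm above the base plate; the point moves down with the bar
- dot5 (a point): centre of yellow dot 5 of 7 on the touch bar's flat top (12 mm across)
- dot6 (a point): centre of yellow dot 6 of 7 on the touch bar's flat top (14 mm across)
- dot7 (a point): centre of yellow dot 7 of 7 on the touch bar's flat top (16 mm across; the largest, BRIGHT end, where the stroke finishes)
- mug: loose blue mug, 76 mm across plus handle, 85 mm tall, origin at the centre of its underside; leave alone
- jar: loose glue jar with an orange cap, 56 mm across, 70 mm tall, origin at the centre of its underside; leave alone
- chalkbox: loose cardboard tray of chalks, 70 x 90 mm, 35 mm tall, origin at the centre of its underside; leave alone
- eraser: loose red eraser 22 x 50 mm, 14 mm tall, origin at the centre of its underside; leave alone
Things that resemble listed ones, but are neither listed nor needed, are in the scene too. Leave any pink look-alike of the dimmer alone.

How it is judged:
By the outcome, as a careful person would: the job done as asked, in the order asked, and still so for the second after the job is handed in, while the arm keeps its last pose, push and grip.
It also fails if it takes over 38 s, if anything falls off the work surface, if the arm or the gripper's body presses on something with over 40 N, if the wrist force passes 120 N, or if a joint passes its speed limit or range.

## Working session

There is one attempt and no reset: what is moved stays moved. The work goes in short steps, Python scripts to look and compute and a tool call to move; the robot and the scene stay as the last step left them, time stands still between calls to the robot, and variables do not carry over. Pictures are saved under pics/ and viewed, at most 10 in all, crops included, and the job is handed in when it is done.

Besides the shell and the picture viewer there is one more tool, called after "Call:" by a JSON object that holds its "fn" and its "kwargs", one argument or row to a line. jog_arm: Moves the arm, as the interface text tells. Shift numbers are shares of 12 cm and turn numbers shares of pi/2 rad, none past 1 either way. Its arguments: {"type":"object","properties":{"increments":{"type":"array"},"force":{"type":"number"}},"required":["increments"]}

```bash
mkdir -p pics
python3 - <<'E'
from plant import get_state, imaging, ctrl
import cv2,pickle
s=get_state();print(s,ctrl.finger_overhang)
for n in("top","scene"):
    d=imaging.read_camera(n);pickle.dump(d,open(n+".pkl","wb"));cv2.imwrite(f"pics/{n}.png",d["frame"]);print(d["camera_matrix"],d["dist"],d["extrinsics"])
E
```

```text
{'time': 0.0, 'qpos': array([-1.40502593e+00,  2.87174534e-01,  1.57818441e+00, -5.14371261e-06,
        1.27863182e+00, -1.50006929e-01]), 'dq': array([-0.00170667, -0.00216915, -0.00092641,  0.00021241,  0.0003947 ,
       -0.00146313]), 'joint_efforts': array([-5.89146184e-04, -4.05981338e+01, -2.92623210e+01, -1.84739451e-04,
        5.80698557e-03,  2.37296049e-06]), 'eef_pos': array([ 0.20954593, -0.64101001,  0.2549372 ]), 'tcp_rot': array([ 9.87560631e-01,  1.57234103e-01, -1.19124410e-05, -1.19899923e-03]), 'contact_force': array([-0.46472768, -0.36811427,  0.84897701]), 'wrist_torque': array([ 0.00973966, -0.00162049,  0.02179186]), 'finger_force': 0.0, 'opening': 1.0001154303577877} 0.025
[[361.59871822   0.         256.88604598]
 [  0.         361.59871822 192.08971289]
 [  0.           0.           1.        ]] [-0.06188726  0.          0.          0.          0.        ] [[ 0.02482038  0.99467434 -0.10003455  0.52775325]
 [-0.99955538  0.02634628  0.0139614   0.04078778]
 [ 0.01652258  0.09964354  0.99488601  0.81328536]
 [ 0.          0.          0.          1.        ]]
[[366.21534867   0.         256.55832603]
 [  0.         366.21534867 186.80810735]
 [  0.           0.           1.        ]] [-0.03541677  0.          0.          0.          0.        ] [[ 0.60077627 -0.46281807  0.65181846  1.224931  ]
 [ 0.79930262  0.36157146 -0.47998063 -0.42293188]
 [-0.01353524  0.80936118  0.58715525  0.63869038]
 [ 0.          0.          0.          1.        ]]
```

View pics/top.png

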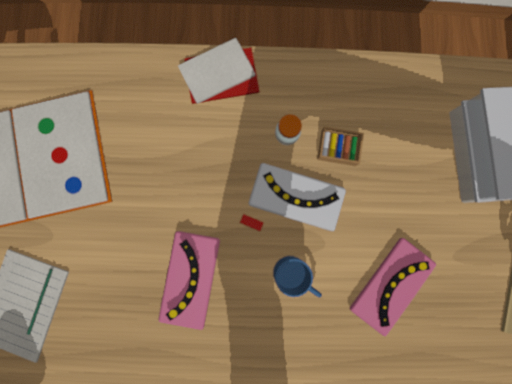

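View pics/scene.png

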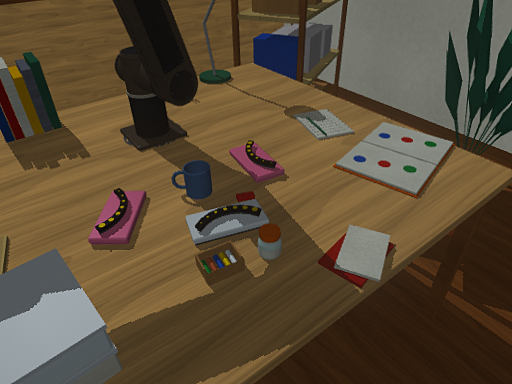

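In the top view, the three candidates are the white base at about (297,197), the pink one at (190,280) and the pink one at (393,287). The white one fits, since the pink ones are the look-alikes. Its large dot is near (269,178) and the small one near (337,198). Next I'll enlarge it and measure.

```bash
cat > h.py <<'E'
import numpy as np,cv2,pickle
def ray(d,uv,T=None):
    T=d["extrinsics"] if T is None else T
    p=cv2.undistortPoints(np.array(uv,float).reshape(-1,1,2),d["camera_matrix"],d["dist"])[:,0]
    v=np.c_[p[:,0],-p[:,1],-np.ones(len(p))]@T[:3,:3].T
    return T[:3,3],v
def atz(d,uv,z,T=None):
    o,v=ray(d,uv,T);return o+v*((z-o[2])/v[:,2])[:,None]
def dots(f,box):
    x0,y0,x1,y1=box;h=cv2.cvtColor(f[y0:y1,x0:x1],cv2.COLOR_BGR2HSV)
    m=cv2.inRange(h,(20,110,100),(35,255,255))
    n,l,s,c=cv2.connectedComponentsWithStats(m)
    return c[1:]+[x0,y0],s[1:,4]
def fit(P):
    # P: 7x2 dots 1..7 world -> pose of dimmer frame
    a=np.radians(np.arange(45,-46,-15));M=np.c_[-.1+.1*np.cos(a),.1*np.sin(a)]
    U,S,V=np.linalg.svd((M-M.mean(0)).T@(P-P.mean(0)));R=V.T@np.diag([1,np.linalg.det(V.T@U.T)])@U.T
    t=P.mean(0)-R@M.mean(0);return R,t,M@R.T+t
E
python3 - <<'E'
from h import *
for n,b in(("top",(245,160,350,235)),("scene",(180,190,275,250))):
    d=pickle.load(open(n+".pkl","rb"));c,s=dots(d["frame"],b);print(n);
    P=atz(d,c,.04)
    for i in range(len(c)):
        u,v=c[i].round().astype(int);print(c[i].round(1),s[i],P[i].round(4),d["depth"][v,u])
    x0,y0,x1,y1=b;cv2.imwrite(f"pics/{n}_c.png",cv2.resize(d["frame"][y0:y1,x0:x1],None,fx=7,fy=7,interpolation=cv2.INTER_NEAREST))
E
```

```text
top
[269.3 178.8] 39 [0.6351 0.0039 0.04  ] 0.78245634
[276.3 188.4] 29 [ 0.6146 -0.0116  0.04  ] 0.781471
[285.8 196. ] 21 [ 0.5986 -0.0324  0.04  ] 0.7762384
[331.5 197.5] 4 [ 0.598  -0.1314  0.04  ] 0.7786557
[296.8 201. ] 23 [ 0.5885 -0.0564  0.04  ] 0.77863765
[320.7 202.1] 9 [ 0.5875 -0.108   0.04  ] 0.77739
[308.6 203.4] 15 [ 0.584  -0.0819  0.04  ] 0.77919924
scene
[236. 207.] 1 [ 0.5987 -0.029   0.04  ] 0.94651365
[224.7 208.4] 7 [ 0.5857 -0.0554  0.04  ] 0.94331974
[215.5 211.5] 4 [ 0.5816 -0.0808  0.04  ] 0.9305584
[207.3 216.3] 3 [ 0.5852 -0.1071  0.04  ] 0.9182236
```

View pics/top_c.png

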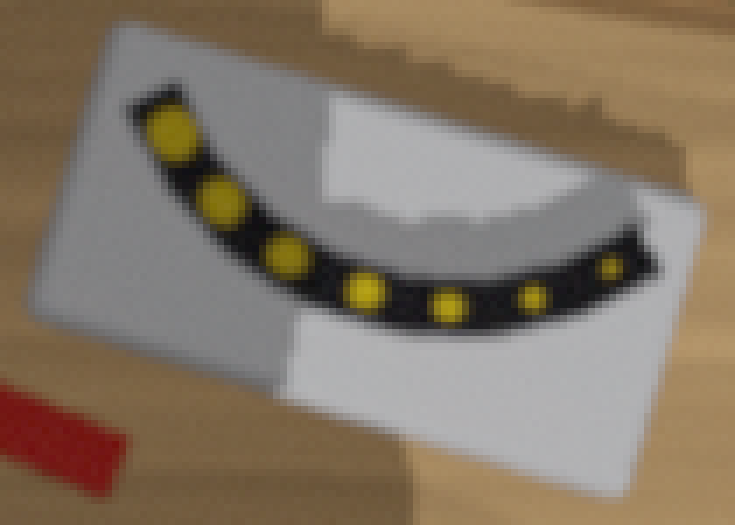

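The crop shows a white base with dots shrinking from (269,179) at the BRIGHT end, dot 7, to (331.5,197.5) at the DIM end, dot 1. This is the right dimmer. Next is the frame fit.

Run:
```python
from h import *
d=pickle.load(open("top.pkl","rb"));c,s=dots(d["frame"],(245,160,350,235))
P=atz(d,c[np.argsort(-c[:,0])],.04)[:,:2]
R,t,F=fit(P);print(t,np.degrees(np.arctan2(R[1,0],R[0,0])));print((1e3*(F-P)).round(1));print(F.round(4))
# heights by depth
T=d["extrinsics"]
for uv in c:
    u,v=uv.round().astype(int);o,r=ray(d,[uv]);print((o+r[0]*d["depth"][v-1:v+2,u-1:u+2].mean()).round(4))
# nearby things: mug, jar, eraser, chalk
for n,uv,z in(("mug",(293,277),.085),("jar",(290,126),.07),("chalk",(341,146),.035),("eraser",(251,222),.014)):print(n,atz(d,[uv],z).round(3))
from plant import imaging
print(imaging.read_camera("wrist")["mount"])
```

```text
[ 0.58820108 -0.05615946] 164.5262346329109
[[-0.5 -0.7]
 [ 0.3  0. ]
 [ 0.6 -0.1]
 [-0.3  0.2]
 [-0.2  0.2]
 [-0.1  0.1]
 [ 0.2  0.2]]
[[ 0.5976 -0.1321]
 [ 0.5878 -0.1079]
 [ 0.5846 -0.082 ]
 [ 0.5882 -0.0562]
 [ 0.5984 -0.0321]
 [ 0.6145 -0.0115]
 [ 0.6353  0.0042]]
[0.635  0.004  0.0401]
[ 0.6146 -0.0116  0.0401]
[ 0.5986 -0.0323  0.0404]
[ 0.598  -0.1314  0.0402]
[ 0.5886 -0.0565  0.0394]
[ 0.5875 -0.1081  0.0393]
[ 0.5841 -0.082   0.0391]
mug [[ 0.433 -0.045  0.085]]
jar [[ 0.745 -0.036  0.07 ]]
chalk [[ 0.713 -0.153  0.035]]
eraser [[0.542 0.041 0.014]]
[[ 1.18644014e-04  9.64409963e-01  2.64411440e-01  6.56509274e-02]
 [ 9.99999872e-01 -2.44227998e-04  4.42083429e-04  1.39732500e-03]
 [ 4.90926340e-04  2.64411354e-01 -9.64409869e-01 -1.17836094e-01]
 [ 0.00000000e+00  0.00000000e+00  0.00000000e+00  1.00000000e+00]]
```

The fit is within 1 mm and the dot heights read 0.04 as they should. Now I'll move over the dimmer with the fingers shut.

Call:
{"fn": "jog_arm", "kwargs": {
  "increments": [
    {"dx": 0.22, "dy": 0.3, "gripper": -1},
    {"dx": 0.44, "dy": 0.64, "gripper": -1},
    {"dx": 0.667, "dy": 0.967, "gripper": -1},
    {"dx": 0.667, "dy": 0.967, "gripper": -1}
  ],
  "force": 40
}}

```text
$.increments[0]: bad value
```

Call:
{"fn": "jog_arm", "kwargs": {
  "increments": [
    {"dx": 0.22, "dy": 0.3, "gripper": -1},
    {"dx": 0.44, "dy": 0.64, "gripper": -1},
    {"dx": 0.667, "dy": 0.967, "gripper": -1},
    {"dx": 0.667, "dy": 0.967, "gripper": -1}
  ]
}}

```text
$.increments[0]: bad value
```

Call:
{"fn": "jog_arm", "kwargs": {
  "increments": [
    {"dx": 0.22, "dy": 0.3, "gripper": -1},
    {"dx": 0.44, "dy": 0.64, "gripper": -1},
    {"dx": 0.667, "dy": 0.967, "gripper": -1},
    {"dx": 0.667, "dy": 0.967, "gripper": -1}
  ]
}}

```text
$.increments[0]: bad value
```

Call:
{"fn": "jog_arm", "kwargs": {
  "increments": [
    {"dx": 0.22, "dy": 0.3, "gripper": -1},
    {"dx": 0.44, "dy": 0.64, "gripper": -1},
    {"dx": 0.667, "dy": 0.967, "gripper": -1},
    {"dx": 0.667, "dy": 0.967, "gripper": -1},
    {"dx": 0.667, "dy": 0.967, "gripper": -1}
  ]
}}

```text
$.increments[0]: bad value
```

All four calls were refused, so I'll give every field in each row.

Call:
{"fn": "jog_arm", "kwargs": {
  "increments": [
    {"dx": 0.22, "dy": 0.3, "dz": 0, "ax": 0, "ay": 0, "az": 0, "gripper": -1},
    {"dx": 0.44, "dy": 0.64, "dz": 0, "ax": 0, "ay": 0, "az": 0, "gripper": -1},
    {"dx": 0.667, "dy": 0.967, "dz": 0, "ax": 0, "ay": 0, "az": 0, "gripper": -1},
    {"dx": 0.667, "dy": 0.967, "dz": 0, "ax": 0, "ay": 0, "az": 0, "gripper": -1}
  ],
  "force": 40
}}

```text
time: 0.55
eef_pos: [0.2924, -0.5212, 0.2557]
tcp_rot: [0.987, 0.16, 0.0, -0.002]
contact_force: [-0.1, -0.6, -0.4]
opening: 0.333
finger_force: 0.0
```

Call:
{"fn": "jog_arm", "kwargs": {
  "increments": [
    {"dx": 0.22, "dy": 0.3, "dz": 0, "ax": 0, "ay": 0, "az": 0, "gripper": -1},
    {"dx": 0.44, "dy": 0.64, "dz": 0, "ax": 0, "ay": 0, "az": 0, "gripper": -1},
    {"dx": 0.667, "dy": 0.967, "dz": 0, "ax": 0, "ay": 0, "az": 0, "gripper": -1},
    {"dx": 0.667, "dy": 0.967, "dz": 0, "ax": 0, "ay": 0, "az": 0, "gripper": -1}
  ]
}}

```text
time: 0.95
eef_pos: [0.3719, -0.4059, 0.2561]
tcp_rot: [0.987, 0.16, 0.0, -0.001]
contact_force: [-0.5, -0.5, -1.2]
opening: -0.001
finger_force: 0.0
```

Call:
{"fn": "jog_arm", "kwargs": {
  "increments": [
    {"dx": 0.22, "dy": 0.3, "dz": 0, "ax": 0, "ay": 0, "az": 0, "gripper": -1},
    {"dx": 0.44, "dy": 0.64, "dz": 0, "ax": 0, "ay": 0, "az": 0, "gripper": -1},
    {"dx": 0.667, "dy": 0.967, "dz": 0, "ax": 0, "ay": 0, "az": 0, "gripper": -1},
    {"dx": 0.667, "dy": 0.967, "dz": 0, "ax": 0, "ay": 0, "az": 0, "gripper": -1}
  ]
}}

```text
time: 1.35
eef_pos: [0.4517, -0.2905, 0.2562]
tcp_rot: [0.987, 0.16, 0.0, -0.0]
contact_force: [-0.6, -0.3, -0.8]
opening: -0.001
finger_force: 0.0
```

Call:
{"fn": "jog_arm", "kwargs": {
  "increments": [
    {"dx": 0.22, "dy": 0.3, "dz": 0, "ax": 0, "ay": 0, "az": 0, "gripper": -1},
    {"dx": 0.44, "dy": 0.64, "dz": 0, "ax": 0, "ay": 0, "az": 0, "gripper": -1},
    {"dx": 0.667, "dy": 0.967, "dz": 0, "ax": 0, "ay": 0, "az": 0, "gripper": -1},
    {"dx": 0.667, "dy": 0.967, "dz": 0, "ax": 0, "ay": 0, "az": 0, "gripper": -1},
    {"dx": 0.667, "dy": 0.967, "dz": 0, "ax": 0, "ay": 0, "az": 0, "gripper": -1},
    {"dx": 0.667, "dy": 0.967, "dz": 0, "ax": 0, "ay": 0, "az": 0, "gripper": -1}
  ]
}}

```text
time: 1.95
eef_pos: [0.5294, -0.179, 0.2561]
tcp_rot: [0.988, 0.157, -0.0, 0.0]
contact_force: [-0.2, -0.6, -0.1]
opening: -0.004
finger_force: 0.0
```

Call:
{"fn": "jog_arm", "kwargs": {
  "increments": [
    {"dx": 0.3, "dy": 0.4, "dz": 0, "ax": 0, "ay": 0, "az": 0, "gripper": -1},
    {"dx": 0.583, "dy": 0.833, "dz": 0, "ax": 0, "ay": 0, "az": 0, "gripper": -1},
    {"dx": 0.583, "dy": 0.833, "dz": 0, "ax": 0, "ay": 0, "az": 0, "gripper": -1},
    {"dx": 0.583, "dy": 0.833, "dz": 0, "ax": 0, "ay": 0, "az": 0, "gripper": -1},
    {"dx": 0.583, "dy": 0.833, "dz": 0, "ax": 0, "ay": 0, "az": 0, "gripper": -1}
  ]
}}

```text
time: 2.45
eef_pos: [0.5994, -0.079, 0.2561]
tcp_rot: [0.988, 0.157, -0.0, 0.0]
contact_force: [-0.3, -1.1, -0.2]
opening: -0.0
finger_force: 0.0
```

Run:
```python
from h import *
from plant import get_state,imaging
from scipy.spatial.transform import Rotation as Ro
s=get_state();d=imaging.read_camera("wrist");s2=get_state()
print(s["eef_pos"],s2["eef_pos"],s["contact_force"],s2["contact_force"],s["qpos"])
T=np.eye(4);T[:3,:3]=Ro.from_quat(s["tcp_rot"]).as_matrix();T[:3,3]=s["eef_pos"];T=T@d["mount"]
pickle.dump((d,T),open("w.pkl","wb"));cv2.imwrite("pics/w.png",d["frame"])
c,a=dots(d["frame"],(0,0,512,384));P=atz(d,c,.04,T)
for i in range(len(c)): 
    if a[i]>8: print(c[i].round(1),a[i],P[i].round(4))
```

```text
[ 0.59939545 -0.07901855  0.25605486] [ 0.59922104 -0.07931549  0.2561323 ] [-0.31262395 -1.10384791 -0.15967274] [ 0.09243939 -0.19360084 -0.20641085] [-2.98450822e-01  1.33722572e-01  1.75585743e+00 -8.41308303e-04
  1.25259091e+00  9.57957277e-01]
[327.3  94.3] 551 [ 0.7142 -0.134   0.04  ]
[197.2 124.4] 154 [0.6333 0.003  0.04  ]
[205.1 145.1] 132 [ 0.6122 -0.0126  0.04  ]
[217.3 162.6] 101 [ 0.5959 -0.033   0.04  ]
[233.1 176.1] 71 [ 0.5854 -0.057   0.04  ]
[251.6 184.7] 49 [ 0.582  -0.0828  0.04  ]
[291.6 187.6] 15 [ 0.5943 -0.1332  0.04  ]
[271.5 188.8] 10 [ 0.5847 -0.109   0.04  ]
[ 45.9 213.9] 22 [0.459  0.1653 0.04  ]
[ 48.2 231.8] 41 [0.4339 0.1594 0.04  ]
[ 46.  248.5] 52 [0.4075 0.1595 0.04  ]
[ 38.8 262.4] 58 [0.3825 0.1667 0.04  ]
[ 27.4 273. ] 72 [0.3601 0.1805 0.04  ]
[ 12.9 280.1] 95 [0.3417 0.1995 0.04  ]
```

View pics/w.png

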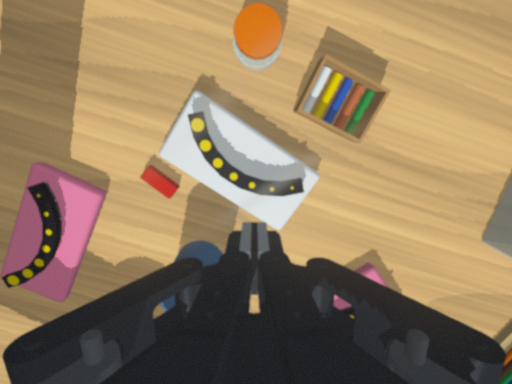

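The wrist view shows the same white dimmer, with dot 7 at (197,124) and dot 1 at (292,188). It agrees with the top view to about 2.5 mm, so I use the mean of the two. Next I hover over dot 1 with the descent in two calls.

Call:
{"fn": "jog_arm", "kwargs": {
  "increments": [
    {"dx": -0.015, "dy": -0.25, "dz": -0.3, "ax": 0, "ay": 0, "az": 0, "gripper": -1},
    {"dx": -0.025, "dy": -0.445, "dz": -0.6, "ax": 0, "ay": 0, "az": 0, "gripper": -1},
    {"dx": -0.025, "dy": -0.445, "dz": -0.958, "ax": 0, "ay": 0, "az": 0, "gripper": -1},
    {"dx": -0.025, "dy": -0.445, "dz": -0.958, "ax": 0, "ay": 0, "az": 0, "gripper": -1}
  ]
}}

```text
time: 2.9
eef_pos: [0.5914, -0.1317, 0.1343]
tcp_rot: [0.988, 0.155, -0.006, -0.004]
contact_force: [-0.6, 1.4, -1.3]
opening: 0.001
finger_force: 0.0
```

Call:
{"fn": "jog_arm", "kwargs": {
  "increments": [
    {"dx": 0, "dy": 0, "dz": -0.2, "ax": 0, "ay": 0, "az": 0, "gripper": -1},
    {"dx": 0, "dy": 0, "dz": -0.4, "ax": 0, "ay": 0, "az": 0, "gripper": -1},
    {"dx": 0, "dy": 0, "dz": -0.525, "ax": 0, "ay": 0, "az": 0, "gripper": -1},
    {"dx": 0, "dy": 0, "dz": -0.525, "ax": 0, "ay": 0, "az": 0, "gripper": -1},
    {"dx": 0, "dy": 0, "dz": -0.525, "ax": 0, "ay": 0, "az": 0, "gripper": -1},
    {"dx": 0, "dy": 0, "dz": -0.525, "ax": 0, "ay": 0, "az": 0, "gripper": -1}
  ]
}}

```text
time: 3.5
eef_pos: [0.598, -0.1314, 0.0805]
tcp_rot: [0.988, 0.157, 0.001, 0.001]
contact_force: [-1.1, 0.5, -0.3]
opening: 0.003
finger_force: 0.0
```

Run:
```python
from h import *
from plant import get_state,imaging
from scipy.spatial.transform import Rotation as Ro
s=get_state();d=imaging.read_camera("wrist");s2=get_state()
print(s["eef_pos"],s2["eef_pos"],s["contact_force"],s2["contact_force"],s["tcp_rot"])
T=np.eye(4);T[:3,:3]=Ro.from_quat(s["tcp_rot"]).as_matrix();T[:3,3]=s["eef_pos"];T=T@d["mount"]
pickle.dump((d,T),open("w2.pkl","wb"));cv2.imwrite("pics/w2.png",d["frame"])
c,a=dots(d["frame"],(0,0,512,384));P=atz(d,c,.04,T)
for i in range(len(c)): 
    if a[i]>8: print(c[i].round(1),a[i],P[i].round(4))
```

```text
[ 0.59798981 -0.13139795  0.08047486] [ 0.59791301 -0.13131754  0.08034096] [-1.14230983  0.45983339 -0.2889493 ] [-0.48707291  0.01046478  0.30216867] [9.87556589e-01 1.57255183e-01 1.43196849e-03 8.60944748e-04]
[324.4  42.1] 1955 [ 0.7098 -0.136   0.04  ]
[43.4 99.8] 746 [0.6334 0.0036 0.04  ]
[ 66.1 144.4] 527 [ 0.6123 -0.012   0.04  ]
[ 96.4 180.7] 364 [ 0.596  -0.0326  0.04  ]
[132.  207.7] 246 [ 0.5857 -0.0567  0.04  ]
[171.1 225.1] 160 [ 0.5819 -0.0826  0.04  ]
[212.  232.7] 85 [ 0.5849 -0.1089  0.04  ]
```

View pics/w2.png

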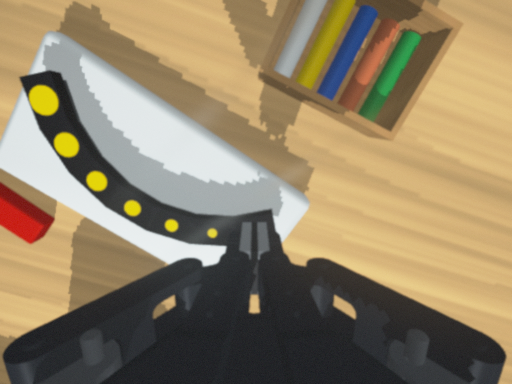

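The low view shows dots 2 to 7, from (212,233) to (43,100). The shut tips are at about (254,222), covering dot 1. I check the camera mount by projecting the fingertip edge.

Run:
```python
from h import *
d,T=pickle.load(open("w2.pkl","rb"));M=np.linalg.inv(d["mount"])
for p in([0,0,.025],[.011,0,.025],[.011,.002,.025],[.013,0,.025],[.011,0.0145,.025],[.011,-.0145,.025]):
    q=M[:3,:3]@np.array(p)+M[:3,3];q=q*[1,-1,-1]
    print(p,cv2.projectPoints(q.reshape(1,1,3),np.zeros(3),np.zeros(3),d["camera_matrix"],d["dist"])[0].ravel().round(1))
cv2.imwrite("pics/w2c.png",cv2.resize(d["frame"][195:270,200:310],None,fx=7,fy=7,interpolation=cv2.INTER_CUBIC))
```

```text
[0, 0, 0.025] [251.6 234.9]
[0.011, 0, 0.025] [251.6 217.2]
[0.011, 0.002, 0.025] [255.1 217.2]
[0.013, 0, 0.025] [251.6 213.9]
[0.011, 0.0145, 0.025] [277.1 217.2]
[0.011, -0.0145, 0.025] [226.2 217.2]
```

View pics/w2c.png

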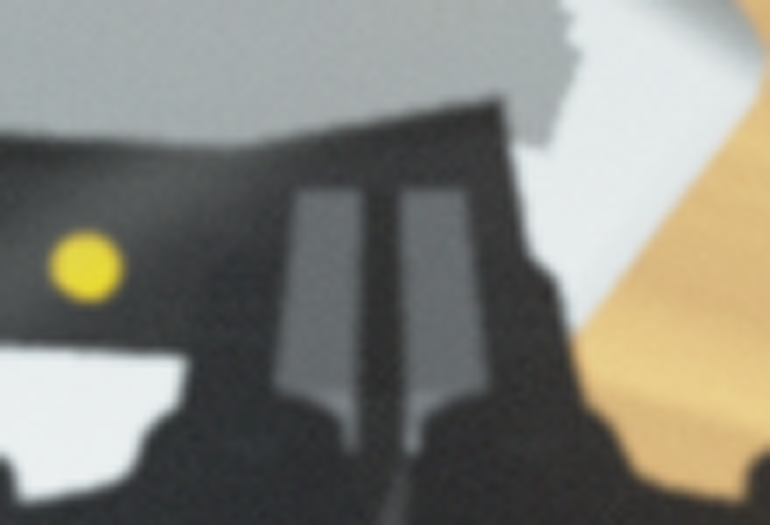

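Call:
{"fn": "jog_arm", "kwargs": {
  "increments": [
    {"dx": -0.013, "dy": 0, "dz": -0.04, "ax": 0, "ay": 0, "az": 0, "gripper": -1},
    {"dx": -0.013, "dy": 0, "dz": -0.08, "ax": 0, "ay": 0, "az": 0, "gripper": -1},
    {"dx": -0.013, "dy": 0, "dz": -0.08, "ax": 0, "ay": 0, "az": 0, "gripper": -1},
    {"dx": -0.013, "dy": 0, "dz": -0.08, "ax": 0, "ay": 0, "az": 0, "gripper": -1},
    {"dx": -0.013, "dy": 0, "dz": -0.08, "ax": 0, "ay": 0, "az": 0, "gripper": -1}
  ]
}}

```text
time: 4.05
eef_pos: [0.5952, -0.1309, 0.0687]
tcp_rot: [0.988, 0.157, -0.0, -0.0]
contact_force: [-0.1, -0.1, 0.1]
opening: 0.005
finger_force: 0.0
```

Run:
```python
from h import *
from plant import get_state,imaging
from scipy.spatial.transform import Rotation as Ro
for i in range(3):
    s=get_state();d=imaging.read_camera("wrist")
    print(s["time"],s["eef_pos"],s["contact_force"],np.degrees(Ro.from_quat(s["tcp_rot"]).as_matrix()[:2,2]))
c=d["frame"][195:270,200:310].astype(float);c=np.clip(c*3,0,255).astype(np.uint8)
cv2.imwrite("pics/w3c.png",cv2.resize(c,None,fx=7,fy=7,interpolation=cv2.INTER_CUBIC))
```

```text
4.05 [ 0.59524832 -0.13088098  0.06871173] [-0.08775743 -0.14121876  0.05417075] [-0.002847    0.00169055]
4.1 [ 0.59532105 -0.13088768  0.06882584] [-0.61932988  0.50965469 -0.26222731] [ 0.00613981 -0.00200364]
4.15 [ 0.59535481 -0.13091023  0.06887262] [ 0.38203925 -0.61173462  0.56401237] [ 0.01292575 -0.00322511]
```

View pics/w3c.png

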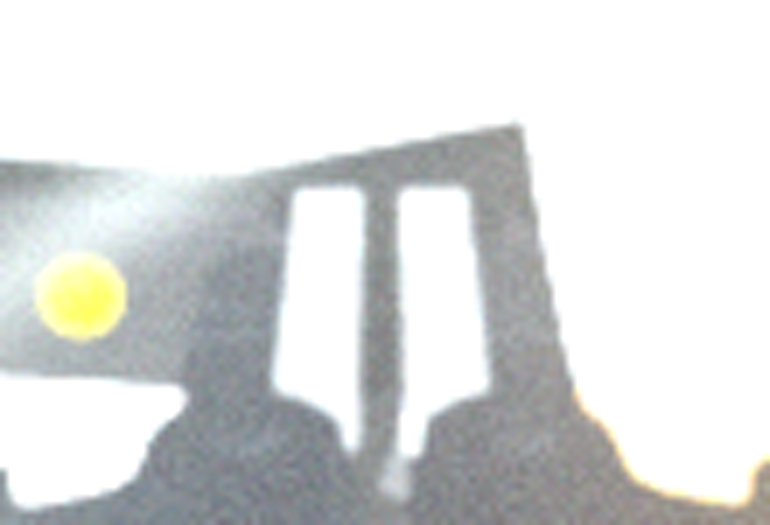

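Assuming the tips are the stated 22 mm wide, the wrist mount is off by about 2.9 mm. Correcting for that brings the wrist view to within 2 mm of the top view. Dot 1 is then at about (0.597, -0.131), and I touch down there gently.

Call:
{"fn": "jog_arm", "kwargs": {
  "increments": [
    {"dx": 0.015, "dy": -0.002, "dz": 0, "ax": 0, "ay": 0, "az": 0, "gripper": -1},
    {"dx": 0.015, "dy": -0.002, "dz": 0, "ax": 0, "ay": 0, "az": 0, "gripper": -1},
    {"dx": 0.015, "dy": -0.002, "dz": -0.015, "ax": 0, "ay": 0, "az": 0, "gripper": -1},
    {"dx": 0.015, "dy": -0.002, "dz": -0.03, "ax": 0, "ay": 0, "az": 0, "gripper": -1},
    {"dx": 0.015, "dy": -0.002, "dz": -0.045, "ax": 0, "ay": 0, "az": 0, "gripper": -1},
    {"dx": 0.015, "dy": -0.002, "dz": -0.06, "ax": 0, "ay": 0, "az": 0, "gripper": -1},
    {"dx": 0.015, "dy": -0.002, "dz": -0.066, "ax": 0, "ay": 0, "az": 0, "gripper": -1},
    {"dx": 0.015, "dy": -0.002, "dz": -0.066, "ax": 0, "ay": 0, "az": 0, "gripper": -1},
    {"dx": 0.015, "dy": -0.002, "dz": -0.066, "ax": 0, "ay": 0, "az": 0, "gripper": -1},
    {"dx": 0.015, "dy": -0.002, "dz": -0.066, "ax": 0, "ay": 0, "az": 0, "gripper": -1}
  ]
}}

```text
time: 5.2
eef_pos: [0.5971, -0.1312, 0.0611]
tcp_rot: [0.988, 0.157, 0.0, 0.0]
contact_force: [-0.6, 0.9, 2.5]
opening: -0.0
finger_force: 1.5
```

Run:
```python
import numpy as np
from plant import get_state,imaging
F=[]
for i in range(6):
    s=get_state();imaging.read_camera("wrist");F.append(np.r_[s["eef_pos"],s["contact_force"]])
print(np.array(F).round(4))
```

```text
[[ 0.5971 -0.1312  0.0611 -0.5846  0.8562  2.4749]
 [ 0.5971 -0.1312  0.061  -0.4499  0.1641  2.9359]
 [ 0.5971 -0.1311  0.061  -0.565  -0.514   3.0217]
 [ 0.5971 -0.1312  0.061  -0.9418 -0.3323  3.6132]
 [ 0.5971 -0.1311  0.061   0.0611  0.9271  3.3751]
 [ 0.5971 -0.1312  0.0609 -0.9959 -0.0677  3.805 ]]
```

The force is about 3.2 N, so the bar is pressed about 4 mm, a light touch. Now I work out the arc rows.

Run:
```python
import numpy as np
for k in range(3):
    a=np.radians(209.5-30*k-3*np.arange(11));p=np.c_[np.cos(a),np.sin(a)]/1.2
    print((p-p[0])[1:].round(3).tolist())
```

```text
[[-0.02, 0.039], [-0.039, 0.078], [-0.055, 0.119], [-0.069, 0.16], [-0.081, 0.202], [-0.091, 0.244], [-0.099, 0.287], [-0.104, 0.33], [-0.107, 0.374], [-0.108, 0.418]]
[[0.002, 0.044], [0.005, 0.087], [0.011, 0.13], [0.02, 0.173], [0.03, 0.215], [0.043, 0.257], [0.058, 0.298], [0.075, 0.338], [0.094, 0.378], [0.115, 0.416]]
[[0.023, 0.037], [0.048, 0.073], [0.075, 0.107], [0.104, 0.14], [0.134, 0.171], [0.166, 0.201], [0.199, 0.229], [0.234, 0.255], [0.27, 0.28], [0.308, 0.302]]
```

Call:
{"fn": "jog_arm", "kwargs": {
  "increments": [
    {"dx": -0.02, "dy": 0.039, "dz": 0, "ax": 0, "ay": 0, "az": 0, "gripper": -1},
    {"dx": -0.039, "dy": 0.078, "dz": 0, "ax": 0, "ay": 0, "az": 0, "gripper": -1},
    {"dx": -0.055, "dy": 0.119, "dz": 0, "ax": 0, "ay": 0, "az": 0, "gripper": -1},
    {"dx": -0.069, "dy": 0.16, "dz": 0, "ax": 0, "ay": 0, "az": 0, "gripper": -1},
    {"dx": -0.081, "dy": 0.202, "dz": 0, "ax": 0, "ay": 0, "az": 0, "gripper": -1},
    {"dx": -0.091, "dy": 0.244, "dz": 0, "ax": 0, "ay": 0, "az": 0, "gripper": -1},
    {"dx": -0.099, "dy": 0.287, "dz": 0, "ax": 0, "ay": 0, "az": 0, "gripper": -1},
    {"dx": -0.104, "dy": 0.33, "dz": 0, "ax": 0, "ay": 0, "az": 0, "gripper": -1},
    {"dx": -0.107, "dy": 0.374, "dz": 0, "ax": 0, "ay": 0, "az": 0, "gripper": -1},
    {"dx": -0.108, "dy": 0.418, "dz": 0, "ax": 0, "ay": 0, "az": 0, "gripper": -1}
  ]
}}

```text
time: 6.5
eef_pos: [0.5839, -0.0805, 0.0608]
tcp_rot: [0.988, 0.157, -0.0, -0.0]
contact_force: [0.2, -2.5, 3.5]
opening: -0.001
finger_force: 1.6
```

```bash
cat > chk.py <<'E'
from h import *
from plant import get_state,imaging
F=[]
for i in range(4):
    s=get_state();d=imaging.read_camera("top" if i==3 else "wrist");F.append(np.r_[s["eef_pos"],s["contact_force"]])
print(np.array(F).round(4));cv2.imwrite("pics/t%.2f.png"%s["time"],d["frame"])
c,a=dots(d["frame"],(245,160,350,235));print(np.c_[c,a].round(1).tolist())
E
python3 chk.py
```

```text
[[ 0.5839 -0.0805  0.0608  0.1863 -2.4778  3.4549]
 [ 0.5839 -0.0798  0.0607  1.2548 -1.0338  2.7622]
 [ 0.5839 -0.0798  0.0607 -0.3261  0.6737  3.9382]
 [ 0.5839 -0.0799  0.0607  0.3024  1.1571  3.1004]]
[[269.2, 178.9, 53.0], [276.2, 188.6, 47.0], [285.4, 196.2, 35.0]]
```

The tips are at dot 3, the touch is still light, and the dimmer has not moved. Continuing.

Call:
{"fn": "jog_arm", "kwargs": {
  "increments": [
    {"dx": 0.002, "dy": 0.04, "dz": 0, "ax": 0, "ay": 0, "az": 0, "gripper": -1},
    {"dx": 0.005, "dy": 0.08, "dz": 0, "ax": 0, "ay": 0, "az": 0, "gripper": -1},
    {"dx": 0.011, "dy": 0.122, "dz": 0, "ax": 0, "ay": 0, "az": 0, "gripper": -1},
    {"dx": 0.02, "dy": 0.164, "dz": 0, "ax": 0, "ay": 0, "az": 0, "gripper": -1},
    {"dx": 0.03, "dy": 0.206, "dz": 0, "ax": 0, "ay": 0, "az": 0, "gripper": -1},
    {"dx": 0.043, "dy": 0.247, "dz": 0, "ax": 0, "ay": 0, "az": 0, "gripper": -1},
    {"dx": 0.058, "dy": 0.288, "dz": 0, "ax": 0, "ay": 0, "az": 0, "gripper": -1},
    {"dx": 0.075, "dy": 0.328, "dz": 0, "ax": 0, "ay": 0, "az": 0, "gripper": -1},
    {"dx": 0.094, "dy": 0.368, "dz": 0, "ax": 0, "ay": 0, "az": 0, "gripper": -1},
    {"dx": 0.115, "dy": 0.406, "dz": 0, "ax": 0, "ay": 0, "az": 0, "gripper": -1}
  ]
}}

```text
time: 7.7
eef_pos: [0.5978, -0.0317, 0.0607]
tcp_rot: [0.988, 0.157, -0.0, -0.0]
contact_force: [-0.7, -3.1, 3.0]
opening: -0.003
finger_force: 1.6
```

```bash
python3 chk.py
```

```text
[[ 0.5978 -0.0317  0.0607 -0.6594 -3.0658  2.959 ]
 [ 0.5982 -0.0312  0.0608 -0.0308 -0.0054  2.8413]
 [ 0.5982 -0.0312  0.0608 -0.0485 -0.4038  2.8577]
 [ 0.5982 -0.0313  0.0608 -0.7075  0.8637  2.8944]]
[]
```

Call:
{"fn": "jog_arm", "kwargs": {
  "increments": [
    {"dx": 0.023, "dy": 0.037, "dz": 0, "ax": 0, "ay": 0, "az": 0, "gripper": -1},
    {"dx": 0.048, "dy": 0.073, "dz": 0, "ax": 0, "ay": 0, "az": 0, "gripper": -1},
    {"dx": 0.075, "dy": 0.107, "dz": 0, "ax": 0, "ay": 0, "az": 0, "gripper": -1},
    {"dx": 0.104, "dy": 0.14, "dz": 0, "ax": 0, "ay": 0, "az": 0, "gripper": -1},
    {"dx": 0.134, "dy": 0.171, "dz": 0, "ax": 0, "ay": 0, "az": 0, "gripper": -1},
    {"dx": 0.166, "dy": 0.201, "dz": 0, "ax": 0, "ay": 0, "az": 0, "gripper": -1},
    {"dx": 0.199, "dy": 0.229, "dz": 0, "ax": 0, "ay": 0, "az": 0, "gripper": -1},
    {"dx": 0.234, "dy": 0.255, "dz": 0, "ax": 0, "ay": 0, "az": 0, "gripper": -1},
    {"dx": 0.27, "dy": 0.28, "dz": 0, "ax": 0, "ay": 0, "az": 0, "gripper": -1},
    {"dx": 0.306, "dy": 0.302, "dz": 0, "ax": 0, "ay": 0, "az": 0, "gripper": -1}
  ]
}}

```text
time: 8.9
eef_pos: [0.6348, 0.0044, 0.0607]
tcp_rot: [0.988, 0.157, -0.0, -0.0]
contact_force: [-1.9, -1.7, 3.5]
opening: 0.001
finger_force: 1.6
```

```bash
python3 chk.py
python3 - <<'E'
from h import *
from plant import imaging,get_state
t=get_state()["time"]
w=imaging.read_camera("wrist")["frame"];s=imaging.read_camera("scene")["frame"]
a=cv2.resize(w,(400,300));b=cv2.resize(s[150:300,130:330],(400,300))
cv2.imwrite("pics/end.png",np.hstack([a,b]));print(t)
E
```

```text
[[ 0.6348  0.0044  0.0607 -1.9331 -1.6679  3.5283]
 [ 0.6354  0.0047  0.0609 -0.5689  0.2512  3.3492]
 [ 0.6354  0.0046  0.061  -0.3646  0.2144  3.8117]
 [ 0.6354  0.0046  0.061   0.7253  0.9895  2.8336]]
[[331.5, 198.0, 6.0], [320.2, 202.2, 11.0]]
9.1
```

View pics/end.png

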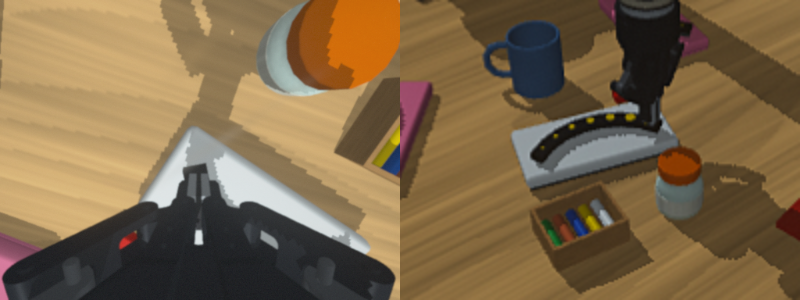

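The picture shows the shut tips on the last dot with dots 1 to 6 clear and everything else in place. Dots 1 and 2 still read (331.5,198) and (320.2,202.2) in the top camera, so the dimmer has not moved. The force is a steady 3.4 N or so.

```bash
python3 -c "
from plant import job
print(job.sign_off())"
```

```text
the job is handed in; nothing more can be done
None
```

I stroked the bar from dot 1 to dot 7 without lifting, at about 3 N and 9 s into the run; the shut fingertips still lightly press dot 7, the dimmer has not moved, and the job is handed in (it returned no verdict).

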